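# Smooth the trim of an oval sheet on a clockwork turntable

### The arm

A 6-joint arm with a two-finger parallel gripper is mounted at the origin on the work surface. World frame = base frame: x ahead of the robot, y to its left, z up, the work surface at z = 0. Lengths are in m, angles in degrees, forces in N, time in s.
With the tool pointing down it reaches from about 0.325 to 0.775 m from the base axis. Payload 9.3 kg.
Tool frame: the origin (TCP) lies midway between the tips of the shut fingers; the grasp point (between the pads) lies tcp_to_grasp behind it (tcp_to_grasp is the distance from the TCP to the grasp point, in m); z points along the fingers, y is the line along which they close (so a half turn about z gives the same grasp; the last joint's range is limited). The gripper opens to 85 mm and grips with 20 to 120 N. Pads are 22 mm wide; open, the fingers measure 114 mm over their backs; the gripper's body (76 mm by 85 mm) begins 54 mm behind the grasp point. The pads swing forward as they close: fully open they stand 13 mm farther back than shut.
Start: joints at [55.944, 14.817, 1.232, 76.415, 0, 81.257], TCP at [0.235, 0.497, 0.231] pointing down, gripper open.
Joint ranges: [-174.27, 174.27], [-52.1, 104.24], [-59.71, 78.15], [-110.17, 111.67], [-87.03, 83.33], [-180, 180]. Speed limits (degrees/s): [127.2, 127.2, 159.86, 180, 180, 180].

### API

Orientations are given as a 3x3 rotation matrix whose columns are the frame's x, y, z axes.
In Python, from workcell import get_obs, get_image, job_done, find_in, cut_out, mark_of, tcp_to_grasp gives the robot as it stands.
- The arm moves only by the tool arm_command, never from a script. Its argument "motion" is a list of rows, each an object of numbers: "tx", "ty", "tz": the shift along the world's x, y, z normalised to -1 to 1, where 1 is 800 mm; "ax", "ay", "az": the turn, a rotation vector about the world's x, y, z normalised to -1 to 1, where 1 is 180 degrees; "gripper": the opening, from 0 (shut) to 1 (fully open). In form: [{"tx": .., "ty": .., "tz": .., "ax": .., "ay": .., "az": .., "gripper": ..}, ...]. A call has 1 to 5 rows; each row is the pose to reach, as a shift and turn from the pose commanded when the call began, turning the shorter way round; what a row does not reach only later rows make up. A row lasts 1/8 s, in which the tool goes at most 62.5 mm and 10.7 degrees, less where a joint would pass 70% of its speed; a pose out of reach is approached as far as the arm can. A call with a number of a shift or a turn outside -1 to 1 is refused whole. A call with a gripper value outside its range is refused whole. The fingers move at their own pace and stop on an object; "force" is the grip in N (left out, the last holds). Time passes only in rows, so rows that repeat a pose let the fingers close. It gives the time, the measured TCP pose, the force, the opening and the grip force at its end, in the units of the state.
- get_obs(): the state, without advancing time (a new reading comes with each control period).
- get_image(name): name is "side" or "top"; returns a dict with "frame" (480x640x3 uint8, red, green, blue), "z_map" (480x640 float32, m along the optical axis (not along the pixel's ray), 0 where there is no reading), "camera_matrix" (3x3 intrinsics, pixels), "R" (3x3) and "t" (3): a world point X has camera coordinates R X + t. Camera axes: x right, y down, z forward; pixel columns grow to the right and rows downward; lengths in m; the calibration is good to about 2 mm. A picture is of the moment at which its call begins.
- job_done(): hands the job in; it is judged then, once.
Trained networks look in a picture, given as the dict that the camera call returned (one of the last four; its "shot" number tells which), for a name from the list of things; names that differ only in an ending like _2 or _b are one class to them, and where a whole thing is asked for, a point or a joint stands for the part that bears it (a point fixed in the world has none). Each returns a list of dicts, best first, with "score" (0 to 1); they miss things now and then, are a little off and sometimes report something else, mostly with a low value. They report only what shows in the picture. A call takes as long as a camera call.
- find_in(picture, thing): "xyz" ([x, y, z] in m, in world coordinates, good to about 4 mm: the middle of the surface that is visible of it).
- cut_out(picture, thing): "pixels" (480x640 bool, what is visible of it).
- mark_of(picture, thing): "xyz" ([x, y, z] in m, in world coordinates, good to about 4 mm: a listed point, or the origin of a listed thing).
The state is a dict: "t": time; "joint_pos": joint angles; "joint_velocities": joint speeds; "tau": joint torques, N m; "tool_pos": TCP position; "tool_rot": TCP orientation; "force": force on the tool from outside, world axes, zero at the start; "ft_torque": the same for the moment, N m; "width": finger opening in m; "grasp_force": force on a finger pad.
Only numpy, scipy, OpenCV 4.12 (cv2) and the standard library are available. Lean on these libraries where they do the work, as an engineer would, in place of code of your own. Each camera call takes 0.05 s, during which the arm holds its last target. There are 200 camera calls.

### The job

Wind the spring-driven turntable almost to its stop by hand (the upright spring clip on it is the place to push, counter-clockwise), then let it unwind by itself and, while it turns back, press the fingertips on the passing edge trim of its oval sheet with a light, even pressure of about 3 newtons, without losing the edge and never near double that, for a good four seconds. Then take the fingers away, let the turntable run home to rest, and leave the bowl, tape roll and stapler alone.

Things in the scene. Friction and masses are not known exactly. Their poses are not given: they have to be found in the camera images.
- turntable (a joint): turntable angle about its vertical axis, rad: 0 = home stop, grows counter-clockwise from above as it is wound, upper stop 3.0. A spring always drives it home with 0.45 N m + 0.06 N m/rad; a damper of 0.8 N m s/rad slows it (released, it turns back at about 0.7 rad/s, slower while the trim is pressed, and a hard press stalls it). About 2.1 kg with sheet, inertia about 0.015 kg m2
- slide (a joint): travel of the sprung slide that carries the turntable, m: 0 at rest, grows along the base's +x (away from the front), stop at 0.07, keep it under 0.06. Spring 400 N/m without preload, damper 28 N s/m: pressing the trim's front side with 3 N along +x moves it 7.5 mm; it does not give in other directions. About 3.1 kg slide along
- base: fixed black base of the turntable, 300 x 190 mm, 14 mm high; rod blocks on it reach 34 mm. Origin on the table under the turntable's axis (slide at 0); x axis = slide direction; the front is its -x side and roughly faces the robot; y to its left, z up
- axis_top (a point): point on the turntable's axis, 68 mm above the table, at the top face of the sheet; moves with the slide. A dish with four lying markers around it (radius 48 mm) reaches 90 mm above the table
- clip_mid (a point): middle of the upright spring clip, 92 mm above the table. The clip is 26 mm radially, 16 mm tangentially, and stands from the sheet (68 mm) to 108 mm above the table, 100 mm from the axis, at 1.75 rad + turntable angle counter-clockwise from the base's x axis
- trim: edge trim: smooth round white bead 14 mm thick (59 to 73 mm above the table) around the oval acrylic sheet; its centre line is an ellipse of semi-axes 150 mm (this body's x) and 118 mm (its y). Origin on the axis at table height; x axis at 2.04 rad + turntable angle from the base's x. Outside the platter (radius 112 mm) the room below it is free down to 34 mm. Finger friction on it about 0.33
- bowl: white ceramic bowl, 130 mm wide, 55 mm high, leave alone; origin under its centre
- tape: clear tape roll lying flat, 100 mm wide, 45 mm high, leave alone; origin under its centre
- stapler: green stapler, 145 x 36 x 57 mm, long along its x, leave alone; origin under its centre

How it is judged (in metres and radians):
On the way, in this order (a step that is already met when the one before it is completed fails the run):
1. the turntable is wound almost to its stop (value of joint turntable above 2.6 rad), for 0.1 s.
2. the fingers press the trim with 1 to 5 N without a break for 4 s while the turntable turns back (contact force between the fingers and trim between 1 and 5 N and velocity of joint turntable below -0.03 rad/s and value of joint turntable below 2.5 rad), for 4 s.
At the end, for the whole second after the job is handed in: the turntable is back home (within 0.05 rad) and at rest, the slide is back within 6 mm, the fingers touch nothing, and the bowl, tape roll and stapler are within 20 mm of where they stood (value of joint turntable below 0.05 rad and value of joint slide below 0.006 m and angular speed of trim below 0.05 rad/s and distance of each of bowl, tape, stapler from where it was at the start of the episode below 0.02 m).
It fails at once if the trim is pressed with more than 12 N (contact force between the fingers and trim above 12 N).
It fails at once if the slide is pushed nearly to its end (value of joint slide above 0.06 m).
It fails at once if a bystander is disturbed (distance of any of bowl, tape, stapler from where it was at the start of the episode above 0.03 m).
It also fails if it takes over 58 s, if anything falls off the work surface, if the arm or the gripper's body presses on something with over 40 N, if the wrist force passes 120 N, or if a joint passes its speed limit or range.

## Working session

There is one attempt and no reset: what is moved stays moved. The work goes in short steps, Python scripts to look and compute and a tool call to move; the robot and the scene stay as the last step left them, time stands still between calls to the robot, and variables do not carry over. Pictures are saved under pics/ and viewed, at most 10 in all, crops included, and the job is handed in when it is done.

Besides the shell and the picture viewer there is one more tool, called after "Emit:" as name([rows], argument=value, ...), one row to a line, values as JSON. arm_command: Moves the arm, as the interface text tells. Its arguments: {"type":"object","properties":{"motion":{"type":"array"},"force":{"type":"number"}},"required":["motion"]}

```bash
mkdir -p pics; cat > h.py <<'E'
import numpy as np, cv2
from workcell import *
def save(p,n): cv2.imwrite('pics/'+n,p['frame'][:,:,::-1])
E
python3 - <<'E'
from h import *
o=get_obs(); print({k:np.round(v,3).tolist() for k,v in o.items()}, tcp_to_grasp)
for n in ('top','side'):
    p=get_image(n); save(p,n+'0.png')
    for th in ('base','axis_top','clip_mid','trim','bowl','tape','stapler'):
        for m in mark_of(p,th)[:2]: print(n,th,np.round(m['xyz'],4),round(m['score'],2),{k for k in m})
E
```

```text
{'t': 0.0, 'joint_pos': [55.944, 14.85, 1.188, 76.414, 0.001, 81.257], 'joint_velocities': [-0.014, 0.033, 0.029, 0.041, -0.031, -0.046], 'tau': [0.002, -55.565, 34.453, 0.014, -0.0, -0.0], 'tool_pos': [0.235, 0.497, 0.231], 'tool_rot': [[-0.904, 0.428, -0.001], [0.428, 0.904, -0.001], [0.0, -0.001, -1.0]], 'force': [0.218, 0.343, -0.2], 'ft_torque': [-0.012, -0.018, -0.038], 'grasp_force': 0.0, 'width': 0.086} 0.0187
top base [ 0.6065 -0.0261  0.0008] 0.92 {'score', 'xyz'}
top axis_top [ 0.6029 -0.0279  0.0719] 0.76 {'score', 'xyz'}
top clip_mid [0.6124 0.0694 0.0912] 0.73 {'score', 'xyz'}
top trim [ 0.6033 -0.0259 -0.0019] 0.19 {'score', 'xyz'}
top bowl [ 0.5619 -0.444  -0.0033] 0.91 {'score', 'xyz'}
top tape [ 0.6303  0.3885 -0.0022] 0.89 {'score', 'xyz'}
top stapler [0.4391 0.433  0.0025] 0.9 {'score', 'xyz'}
side base [ 6.033e-01 -2.690e-02  2.000e-04] 0.89 {'score', 'xyz'}
side axis_top [ 0.6031 -0.0303  0.0701] 0.9 {'score', 'xyz'}
side clip_mid [0.6103 0.0698 0.0926] 0.86 {'score', 'xyz'}
side trim [ 0.6025 -0.0276 -0.002 ] 0.95 {'score', 'xyz'}
side trim [ 0.444   0.4334 -0.0038] 0.62 {'score', 'xyz'}
side bowl [ 0.5697 -0.4455 -0.0017] 0.82 {'score', 'xyz'}
side tape [ 0.6393  0.3864 -0.0009] 0.86 {'score', 'xyz'}
side stapler [ 0.4445  0.4331 -0.0015] 0.64 {'score', 'xyz'}
```

```bash
python3 -c "
import cv2,numpy as np
a=cv2.imread('pics/top0.png');b=cv2.imread('pics/side0.png')
cv2.imwrite('pics/both0.png',cv2.resize(np.vstack([a,b]),(400*1,600)))"
```

```text
(no output)
```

View pics/top0.png

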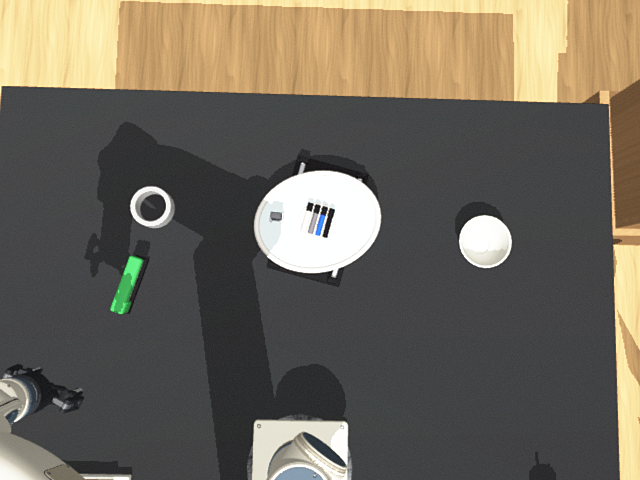

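View pics/side0.png

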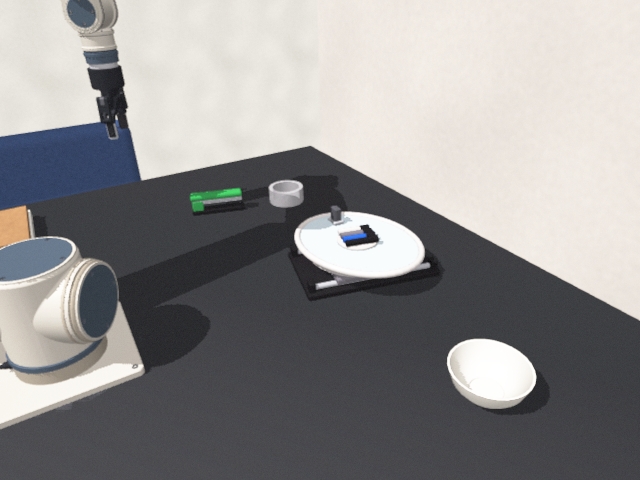

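The top view shows the oval centred near (317,221), the clip at (276,216), the base turned about 15° clockwise, the stapler at (127,285), the tape at (152,207) and the bowl at (485,241). The side view agrees. Next I'll refine the axis and yaw with an ellipse fit.

```bash
cat >> h.py <<'E'
def onplane(p,px,z):
    K,R,t=np.array(p['camera_matrix']),np.array(p['R']),np.array(p['t'])
    d=R.T@np.linalg.solve(K,np.c_[px,np.ones(len(px))].T); c=-R.T@t
    return (c[:,None]+d*((z-c[2])/d[2])).T[:,:2]
E
python3 - <<'E'
from h import *
for n in ('top','side'):
    p=get_image(n)
    for th in ('trim','base'):
        for m in cut_out(p,th)[:1]:
            k=m['pixels'].astype(np.uint8); c=max(cv2.findContours(k,cv2.RETR_EXTERNAL,cv2.CHAIN_APPROX_NONE)[0],key=cv2.contourArea)[:,0].astype(float)
            w=onplane(p,c,0.066 if th=='trim' else 0.014)
            if th=='trim':
                print(n,cv2.fitEllipse((w*1000).astype(np.float32)),m['score'])
            else: print(n,cv2.minAreaRect((w*1000).astype(np.float32)),m['score'])
    print([np.round(mark_of(p,q)[0]['xyz'],4) for q in ('axis_top','clip_mid')])
E
```

```text
top ((604.325927734375, -28.615036010742188), (247.62966918945312, 313.2748718261719), 12.455121994018555) 0.8
top ((614.6792602539062, -29.119705200195312), (313.1370544433594, 300.6161804199219), 76.21485137939453) 0.95
[array([ 0.6051, -0.0293,  0.0715]), array([0.6104, 0.0702, 0.0959])]
side ((604.3941650390625, -32.629695892333984), (240.67376708984375, 304.3504333496094), 8.790177345275879) 0.8
side ((642.5330810546875, 51.58625793457031), (405.3658752441406, 319.9375915527344), 75.98654174804688) 0.62
[array([ 0.6047, -0.0302,  0.0663]), array([0.6081, 0.0708, 0.091 ])]
```

```bash
cat >> h.py <<'E'
A=np.array([.6043,-.0288]); YAW=-.251
ex=np.array([np.cos(YAW),np.sin(YAW)]); ey=np.array([-ex[1],ex[0]])
def w(b): return A+b[0]*ex+b[1]*ey          # base xy -> world xy
def base(xy): d=np.asarray(xy)[:2]-A; return np.array([d@ex,d@ey])
def sup(th):   # contact on the front (-x) side, base frame, slide 0: outer x, y
    al=2.04+th; n=np.array([np.cos(np.pi-al),np.sin(np.pi-al)])
    h0=np.hypot(.15*n[0],.118*n[1]); q=np.array([.15**2*n[0],.118**2*n[1]])/h0
    return -(h0+.007), q[0]*np.sin(al)+q[1]*np.cos(al)
def push(ph,r=.1,sl=0): return w((r*np.cos(ph)+sl,r*np.sin(ph)))  # point at base angle ph
E
python3 - <<'E'
from h import *
o=get_obs();print(o['t'],np.round(o['tool_pos'],4),base(o['tool_pos']))
for th in np.arange(0,3.1,.25): print(th,np.round(sup(th),4))
x,y=sup(0)
for g in (.04,.005): print('front th0 gap',g,np.round(w((x-.011-g,y)),4))
print('wind start',push(np.deg2rad(76)))
E
```

```text
1.3 [0.2352 0.4972 0.2313] [-0.48820309  0.41782887]
0.0 [-0.1322  0.0276]
0.25 [-0.1398  0.032 ]
0.5 [-0.1475  0.0285]
0.75 [-0.1536  0.0189]
1.0 [-0.1567  0.0058]
1.25 [-0.1564 -0.0084]
1.5 [-0.1526 -0.0211]
1.75 [-0.1462 -0.0297]
2.0 [-0.1383 -0.0318]
2.25 [-0.131  -0.0259]
2.5 [-0.1261 -0.0122]
2.75 [-0.1252  0.0056]
3.0 [-0.1287  0.0215]
front th0 gap 0.04 [0.4337 0.0435]
front th0 gap 0.005 [0.4676 0.0348]
wind start [0.65183362 0.05918043]
```

Emit:
arm_command([
  {"tx": 0.248, "ty": -0.567, "tz": -0.05, "ax": 0, "ay": 0, "az": 0.0606, "gripper": 0},
  {"tx": 0.248, "ty": -0.567, "tz": -0.05, "ax": 0, "ay": 0, "az": 0.0606, "gripper": 0},
  {"tx": 0.248, "ty": -0.567, "tz": -0.05, "ax": 0, "ay": 0, "az": 0.0606, "gripper": 0},
  {"tx": 0.248, "ty": -0.567, "tz": -0.05, "ax": 0, "ay": 0, "az": 0.0606, "gripper": 0},
  {"tx": 0.248, "ty": -0.567, "tz": -0.05, "ax": 0, "ay": 0, "az": 0.0606, "gripper": 0},
], force=40)

```text
t: 1.92
tool_pos: [0.3592, 0.2132, 0.2065]
tool_rot: [[-0.969, 0.248, 0.001], [0.248, 0.969, 0.0], [-0.001, 0.001, -1.0]]
force: [0.6, 0.5, 1.2]
width: 0.0003
grasp_force: 0.0
```

Emit:
arm_command([
  {"tx": 0.093, "ty": -0.212, "tz": -0.196, "ax": 0, "ay": 0, "az": 0},
  {"tx": 0.093, "ty": -0.212, "tz": -0.196, "ax": 0, "ay": 0, "az": 0},
  {"tx": 0.093, "ty": -0.212, "tz": -0.196, "ax": 0, "ay": 0, "az": 0},
  {"tx": 0.093, "ty": -0.212, "tz": -0.196, "ax": 0, "ay": 0, "az": 0},
  {"tx": 0.093, "ty": -0.212, "tz": -0.196, "ax": 0, "ay": 0, "az": 0},
])

```text
schema error: expected keys tx, ty, tz, ax, ay, az, gripper
```

```bash
python3 - <<'E'
from h import *
o=get_obs();print(o['t'],np.round(o['tool_pos'],4),base(o['tool_pos']),o['force'],base(o['tool_pos'])[0]+.011-sup(0)[0], o['width'])
E
```

```text
1.925 [0.3592 0.2132 0.2065] [-0.29754694  0.17355983] [0.60654409 0.49999006 1.22240173] -0.15433720913716395 0.00028095245346189624
```

Emit:
arm_command([
  {"tx": 0.093, "ty": -0.212, "tz": -0.196, "ax": 0, "ay": 0, "az": 0, "gripper": 0},
  {"tx": 0.093, "ty": -0.212, "tz": -0.196, "ax": 0, "ay": 0, "az": 0, "gripper": 0},
  {"tx": 0.093, "ty": -0.212, "tz": -0.196, "ax": 0, "ay": 0, "az": 0, "gripper": 0},
  {"tx": 0.093, "ty": -0.212, "tz": -0.196, "ax": 0, "ay": 0, "az": 0, "gripper": 0},
  {"tx": 0.093, "ty": -0.212, "tz": -0.196, "ax": 0, "ay": 0, "az": 0, "gripper": 0},
])

```text
t: 2.55
tool_pos: [0.4327, 0.0433, 0.0475]
tool_rot: [[-0.968, 0.253, -0.004], [0.253, 0.968, 0.0], [0.004, -0.001, -1.0]]
force: [-0.1, -0.9, 0.7]
width: 0.0001
grasp_force: 0.0
```

```bash
python3 - <<'E'
from h import *
o=get_obs();print(o['t'],np.round(o['tool_pos'],4),base(o['tool_pos']),o['force'],base(o['tool_pos'])[0]+.011-sup(0)[0], o['width'])
E
```

```text
2.55 [0.4327 0.0433 0.0475] [-0.18410153  0.0271833 ] [-0.1080456  -0.87221932  0.71861309] -0.04089179365074766 0.0001438915282258677
```

Emit:
arm_command([
  {"tx": 0.0206, "ty": -0.0053, "tz": 0.003, "ax": 0, "ay": 0, "az": 0, "gripper": 0},
  {"tx": 0.04, "ty": -0.0102, "tz": 0.003, "ax": 0, "ay": 0, "az": 0, "gripper": 0},
  {"tx": 0.0436, "ty": -0.0112, "tz": 0.003, "ax": 0, "ay": 0, "az": 0, "gripper": 0},
  {"tx": 0.0472, "ty": -0.0121, "tz": 0.003, "ax": 0, "ay": 0, "az": 0, "gripper": 0},
  {"tx": 0.0509, "ty": -0.013, "tz": 0.003, "ax": 0, "ay": 0, "az": 0, "gripper": 0},
])

```text
t: 3.18
tool_pos: [0.4735, 0.0352, 0.0521]
tool_rot: [[-0.969, 0.248, -0.0], [0.248, 0.969, 0.0], [0.0, 0.0, -1.0]]
force: [-0.8, -0.5, -0.8]
width: 0.0
grasp_force: 0.0
```

```bash
cat > st.py <<'E'
from h import *
o=get_obs();b=base(o['tool_pos']);f=np.array(o['force'])
print(round(o['t'],3),np.round(o['tool_pos'],4),'base mm',np.round(b*1e3,1),'f_base',np.round([f[:2]@ex,f[:2]@ey,f[2]],2),'rel.sup0 mm',round((b[0]+.011-sup(0)[0])*1e3,1))
E
python3 st.py
```

```text
3.175 [0.4735 0.0352 0.0521] base mm [-142.6   29.6] f_base [-0.63 -0.64 -0.8 ] rel.sup0 mm 0.6
```

Emit:
arm_command([
  {"tx": 0.0036, "ty": -0.0009, "tz": 0, "ax": 0, "ay": 0, "az": 0, "gripper": 0},
  {"tx": 0.0073, "ty": -0.0019, "tz": 0, "ax": 0, "ay": 0, "az": 0, "gripper": 0},
  {"tx": 0.0097, "ty": -0.0025, "tz": 0, "ax": 0, "ay": 0, "az": 0, "gripper": 0},
  {"tx": 0.0097, "ty": -0.0025, "tz": 0, "ax": 0, "ay": 0, "az": 0, "gripper": 0},
  {"tx": 0.0097, "ty": -0.0025, "tz": 0, "ax": 0, "ay": 0, "az": 0, "gripper": 0},
])

```text
t: 3.8
tool_pos: [0.4813, 0.0331, 0.0519]
tool_rot: [[-0.969, 0.249, -0.0], [0.249, 0.969, 0.0], [0.001, 0.0, -1.0]]
force: [-2.5, 2.6, 1.3]
width: 0.0001
grasp_force: 1.5
```

```bash
python3 st.py; python3 st.py
```

```text
3.8 [0.4813 0.0331 0.0519] base mm [-134.5   29.4] f_base [-3.09  1.92  1.29] rel.sup0 mm 8.7
3.8 [0.4813 0.0331 0.0519] base mm [-134.5   29.4] f_base [-3.09  1.92  1.29] rel.sup0 mm 8.7
```

```bash
python3 - <<'E'
from h import *
F=[]
for i in range(6):
    p=get_image('top'); o=get_obs(); f=np.array(o['force']); F.append([f[:2]@ex,f[:2]@ey,f[2]])
F=np.array(F);print(np.round(F,2),F.mean(0),F.std(0))
print(np.round(mark_of(p,'clip_mid')[0]['xyz'],4)); print(base(mark_of(p,'axis_top')[0]['xyz']))
E
```

```text
[[-3.21  1.11  0.26]
 [-3.06  0.82 -0.22]
 [-3.06  1.47  0.32]
 [-2.61  2.39 -0.27]
 [-2.63  1.49 -0.61]
 [-3.17  1.87 -0.52]] [-2.95717233  1.52252123 -0.17323603] [0.24462167 0.507773   0.35462375]
[0.6186 0.0676 0.0936]
[8.46463194e-03 2.46101206e-06]
```

Emit:
arm_command([
  {"tx": -0.036, "ty": 0.009, "tz": 0, "ax": 0, "ay": 0, "az": 0, "gripper": 0},
  {"tx": -0.036, "ty": 0.009, "tz": 0.075, "ax": 0, "ay": 0, "az": 0, "gripper": 0},
  {"tx": 0.213, "ty": 0.0326, "tz": 0.13, "ax": 0, "ay": 0, "az": 0, "gripper": 0},
  {"tx": 0.213, "ty": 0.0326, "tz": 0.13, "ax": 0, "ay": 0, "az": 0, "gripper": 0},
  {"tx": 0.213, "ty": 0.0326, "tz": 0.13, "ax": 0, "ay": 0, "az": 0, "gripper": 0},
])

```text
t: 4.82
tool_pos: [0.6377, 0.0572, 0.1536]
tool_rot: [[-0.968, 0.249, 0.003], [0.249, 0.968, -0.001], [-0.003, -0.0, -1.0]]
force: [1.2, -0.3, 0.9]
width: -0.0002
grasp_force: 0.0
```

```bash
python3 st.py
```

```text
4.825 [0.6377 0.0572 0.1536] base mm [11.  91.6] f_base [1.24 0.05 0.88] rel.sup0 mm 154.2
```

Emit:
arm_command([
  {"tx": 0.016, "ty": 0.002, "tz": 0, "ax": 0, "ay": 0, "az": 0, "gripper": 0},
  {"tx": 0.016, "ty": 0.002, "tz": -0.06, "ax": 0, "ay": 0, "az": 0, "gripper": 0},
  {"tx": 0.016, "ty": 0.002, "tz": -0.085, "ax": 0, "ay": 0, "az": 0, "gripper": 0},
  {"tx": 0.016, "ty": 0.002, "tz": -0.085, "ax": 0, "ay": 0, "az": 0, "gripper": 0},
])

```text
t: 5.32
tool_pos: [0.6467, 0.0588, 0.0827]
tool_rot: [[-0.969, 0.249, -0.003], [0.249, 0.969, -0.0], [0.003, -0.001, -1.0]]
force: [-0.0, -0.6, 0.6]
width: -0.0001
grasp_force: 0.0
```

```bash
python3 - <<'E'
from h import *
import runpy; runpy.run_path('st.py')
o=get_obs(); b=base(o['tool_pos'])
print('angle',np.rad2deg(np.arctan2(b[1],b[0])),np.hypot(*b))
# winding way points: pusher angle ph every step, slide allowance
prev=None
for d in np.arange(76,262,6):
    ph=np.deg2rad(d); phc=ph+.2; th=phc-1.75
    sl=max(0,-np.sin(phc))*(.45+.06*max(th,0)+.8*.55)/.1/400
    q=push(ph,.1,sl)
    print(d,round(th,2),round(sl,4),'t',np.round((q-o['tool_pos'][:2])/.8,4))
E
```

```text
5.325 [0.6467 0.0588 0.0827] base mm [19.3 95.4] f_base [ 0.1  -0.56  0.58] rel.sup0 mm 162.5
angle 78.54276926223918 0.09733172425468699
76 -0.22 0.0 t [0.0064 0.0005]
82 -0.12 0.0 t [-0.0054  0.0061]
88 -0.01 0.0 t [-0.0178  0.0104]
94 0.09 0.0 t [-0.0305  0.0135]
100 0.2 0.0 t [-0.0435  0.0151]
106 0.3 0.0 t [-0.0566  0.0154]
112 0.4 0.0 t [-0.0696  0.0144]
118 0.51 0.0 t [-0.0825  0.012 ]
124 0.61 0.0 t [-0.095   0.0082]
130 0.72 0.0 t [-0.1071  0.0032]
136 0.82 0.0 t [-0.1186 -0.0031]
142 0.93 0.0 t [-0.1293 -0.0105]
148 1.03 0.0 t [-0.1393 -0.019 ]
154 1.14 0.0 t [-0.1482 -0.0285]
160 1.24 0.0 t [-0.1562 -0.0389]
166 1.35 0.0 t [-0.163  -0.0501]
172 1.45 0.0015 t [-0.1668 -0.0624]
178 1.56 0.004 t [-0.1681 -0.0755]
184 1.66 0.0066 t [-0.168 -0.089]
190 1.77 0.0091 t [-0.1666 -0.1028]
196 1.87 0.0116 t [-0.164  -0.1166]
202 1.98 0.0139 t [-0.1601 -0.1304]
208 2.08 0.0161 t [-0.155  -0.1439]
214 2.19 0.0182 t [-0.1487 -0.1571]
220 2.29 0.0201 t [-0.1414 -0.1698]
226 2.39 0.0218 t [-0.1331 -0.1818]
232 2.5 0.0233 t [-0.1239 -0.193 ]
238 2.6 0.0245 t [-0.1139 -0.2033]
244 2.71 0.0255 t [-0.1032 -0.2126]
250 2.81 0.0262 t [-0.0919 -0.2208]
256 2.92 0.0266 t [-0.0802 -0.2277]
```

Emit:
arm_command([
  {"tx": -0.0054, "ty": 0.0061, "tz": 0.004, "ax": 0, "ay": 0, "az": 0, "gripper": 0},
  {"tx": -0.0178, "ty": 0.0104, "tz": 0.004, "ax": 0, "ay": 0, "az": 0, "gripper": 0},
  {"tx": -0.026, "ty": 0.0125, "tz": 0.004, "ax": 0, "ay": 0, "az": 0, "gripper": 0},
  {"tx": -0.035, "ty": 0.0142, "tz": 0.004, "ax": 0, "ay": 0, "az": 0, "gripper": 0},
  {"tx": -0.0435, "ty": 0.0151, "tz": 0.004, "ax": 0, "ay": 0, "az": 0, "gripper": 0},
])

```text
t: 5.95
tool_pos: [0.6151, 0.0699, 0.0891]
tool_rot: [[-0.968, 0.249, 0.006], [0.249, 0.968, -0.003], [-0.007, -0.001, -1.0]]
force: [9.0, -4.6, -0.0]
width: 0.0003
grasp_force: 4.3
```

```bash
cat > pz.py <<'E'
from h import *
import runpy; runpy.run_path('st.py')
o=get_obs(); b=base(o['tool_pos']); print('angle',np.rad2deg(np.arctan2(b[1],b[0]))%360,np.hypot(*b))
p=get_image('top'); 
for q in mark_of(p,'clip_mid')[:1]: c=base(q['xyz']); print('clip',np.round(c,4),q['score'])
for q in mark_of(p,'axis_top')[:1]: a=base(q['xyz']); print('axis',np.round(a,4),q['score'])
a[1]=0; d=c-a; print('theta',(np.arctan2(d[1],d[0])-1.75)%(2*np.pi),np.hypot(*d),'dist to tool',np.hypot(*(c-b)))
E
python3 pz.py
```

```text
5.95 [0.6151 0.0699 0.0891] base mm [-14.   98.3] f_base [ 9.9  -2.26 -0.  ] rel.sup0 mm 129.2
angle 98.11330755252216 0.09934217357387738
axis [-0.0005 -0.002 ] 0.58Traceback (most recent call last):
  File "pz.py", line 7, in <module>
    a[1]=0; d=c-a; print('theta',(np.arctan2(d[1],d[0])-1.75)%(2*np.pi),np.hypot(*d),'dist to tool',np.hypot(*(c-b)))
              ^
NameError: name 'c' is not defined
```

Emit:
arm_command([
  {"tx": -0.0131, "ty": 0.0003, "tz": 0, "ax": 0, "ay": 0, "az": 0, "gripper": 0},
  {"tx": -0.0261, "ty": -0.0007, "tz": 0, "ax": 0, "ay": 0, "az": 0, "gripper": 0},
  {"tx": -0.039, "ty": -0.0031, "tz": 0, "ax": 0, "ay": 0, "az": 0, "gripper": 0},
  {"tx": -0.0515, "ty": -0.0069, "tz": 0, "ax": 0, "ay": 0, "az": 0, "gripper": 0},
  {"tx": -0.0636, "ty": -0.0119, "tz": 0, "ax": 0, "ay": 0, "az": 0, "gripper": 0},
])

```text
t: 6.72
tool_pos: [0.5661, 0.0612, 0.0899]
tool_rot: [[-0.969, 0.249, 0.011], [0.249, 0.969, -0.001], [-0.01, 0.002, -1.0]]
force: [14.6, 0.1, 2.4]
width: 0.0003
grasp_force: 5.9
```

Emit:
arm_command([
  {"tx": -0.0115, "ty": -0.0063, "tz": 0, "ax": 0, "ay": 0, "az": 0, "gripper": 0},
  {"tx": -0.0222, "ty": -0.0137, "tz": 0, "ax": 0, "ay": 0, "az": 0, "gripper": 0},
  {"tx": -0.0322, "ty": -0.0222, "tz": 0, "ax": 0, "ay": 0, "az": 0, "gripper": 0},
  {"tx": -0.0411, "ty": -0.0317, "tz": 0, "ax": 0, "ay": 0, "az": 0, "gripper": 0},
  {"tx": -0.0491, "ty": -0.0421, "tz": 0, "ax": 0, "ay": 0, "az": 0, "gripper": 0},
])

```text
t: 7.35
tool_pos: [0.5266, 0.0286, 0.0901]
tool_rot: [[-0.969, 0.248, 0.01], [0.248, 0.969, 0.002], [-0.01, 0.004, -1.0]]
force: [12.9, 6.7, 3.2]
width: -0.0001
grasp_force: 5.6
```

```bash
python3 pz.py
```

```text
7.35 [0.5266 0.0286 0.0901] base mm [-89.5  36.3] f_base [10.85  9.67  3.21] rel.sup0 mm 53.7
angle 157.92520220419024 0.0966207969206426
clip [-0.0986  0.0125] 0.6
axis [ 0.0009 -0.0003] 0.66
theta 1.2665775413254923 0.1002767449284364 dist to tool 0.025472795148084402
```

Emit:
arm_command([
  {"tx": -0.0068, "ty": -0.0112, "tz": 0, "ax": 0, "ay": 0, "az": 0, "gripper": 0},
  {"tx": -0.0106, "ty": -0.0235, "tz": 0, "ax": 0, "ay": 0, "az": 0, "gripper": 0},
  {"tx": -0.0119, "ty": -0.0366, "tz": 0, "ax": 0, "ay": 0, "az": 0, "gripper": 0},
  {"tx": -0.0118, "ty": -0.0501, "tz": 0, "ax": 0, "ay": 0, "az": 0, "gripper": 0},
  {"tx": -0.0104, "ty": -0.0639, "tz": 0, "ax": 0, "ay": 0, "az": 0, "gripper": 0},
])

```text
t: 8.12
tool_pos: [0.5154, -0.0209, 0.0891]
tool_rot: [[-0.969, 0.246, 0.004], [0.247, 0.969, 0.005], [-0.003, 0.006, -1.0]]
force: [3.3, 15.3, 6.8]
width: -0.0001
grasp_force: 7.3
```

Emit:
arm_command([
  {"tx": 0.0026, "ty": -0.0138, "tz": 0, "ax": 0, "ay": 0, "az": 0, "gripper": 0},
  {"tx": 0.0065, "ty": -0.0276, "tz": 0, "ax": 0, "ay": 0, "az": 0, "gripper": 0},
  {"tx": 0.0116, "ty": -0.0411, "tz": 0, "ax": 0, "ay": 0, "az": 0, "gripper": 0},
  {"tx": 0.0179, "ty": -0.0543, "tz": 0, "ax": 0, "ay": 0, "az": 0, "gripper": 0},
])

```text
t: 8.62
tool_pos: [0.529, -0.0637, 0.0886]
tool_rot: [[-0.969, 0.246, 0.002], [0.246, 0.969, 0.005], [-0.001, 0.006, -1.0]]
force: [1.8, 17.5, 2.3]
width: -0.0002
grasp_force: 6.3
```

```bash
python3 pz.py
```

```text
8.625 [ 0.529  -0.0637  0.0886] base mm [-64.3 -52.5] f_base [-2.65 17.43  2.34] rel.sup0 mm 78.9
angle 219.24949472825222 0.08302073692152877
axis [ 0.0044 -0.0005] 0.63Traceback (most recent call last):
  File "pz.py", line 7, in <module>
    a[1]=0; d=c-a; print('theta',(np.arctan2(d[1],d[0])-1.75)%(2*np.pi),np.hypot(*d),'dist to tool',np.hypot(*(c-b)))
              ^
NameError: name 'c' is not defined
```

Emit:
arm_command([
  {"tx": -0.0051, "ty": -0.0079, "tz": 0, "ax": 0, "ay": 0, "az": 0, "gripper": 0},
  {"tx": 0.0035, "ty": -0.0197, "tz": 0, "ax": 0, "ay": 0, "az": 0, "gripper": 0},
  {"tx": 0.0132, "ty": -0.0309, "tz": 0, "ax": 0, "ay": 0, "az": 0, "gripper": 0},
  {"tx": 0.0213, "ty": -0.0394, "tz": 0, "ax": 0, "ay": 0, "az": 0, "gripper": 0},
])

```text
t: 9.28
tool_pos: [0.5446, -0.0953, 0.0874]
tool_rot: [[-0.969, 0.247, -0.002], [0.247, 0.969, 0.005], [0.003, 0.005, -1.0]]
force: [-2.8, 12.8, -1.6]
width: -0.0003
grasp_force: 5.3
```

```bash
cat > pz.py <<'E'
from h import *
import runpy; runpy.run_path('st.py')
o=get_obs(); b=base(o['tool_pos'])
c=a=None
for cam in ('top','side'):
    p=get_image(cam)
    for q in mark_of(p,'clip_mid')[:1]: c=base(q['xyz']); print(cam,'clip',np.round(c,4),q['score'])
    for q in mark_of(p,'axis_top')[:1]: a=base(q['xyz']); print(cam,'axis',np.round(a,4),q['score'])
    if c is not None and a is not None:
        d=c-[a[0],0]; print('theta',(np.arctan2(d[1],d[0])-1.75)%(2*np.pi),np.hypot(*d),'dist to tool',np.hypot(*(c-b)))
save(p,'last.png'); save(get_image('top'),'lasttop.png')
E
python3 pz.py
```

```text
9.275 [ 0.5446 -0.0953  0.0874] base mm [-41.3 -79.3] f_base [-5.85 11.71 -1.6 ] rel.sup0 mm 101.9
top axis [ 0.0153 -0.0023] 0.89
side clip [-0.0278 -0.0936] 0.81
side axis [ 0.017  -0.0012] 0.83
theta 2.515749887982056 0.10382747049027502 dist to tool 0.019718723313995268
```

Emit:
arm_command([
  {"tx": 0.0076, "ty": -0.0078, "tz": 0, "ax": 0, "ay": 0, "az": 0, "gripper": 0},
  {"tx": 0.0155, "ty": -0.0149, "tz": 0, "ax": 0, "ay": 0, "az": 0, "gripper": 0},
  {"tx": 0.0229, "ty": -0.0214, "tz": 0, "ax": 0, "ay": 0, "az": 0, "gripper": 0},
  {"tx": 0.0305, "ty": -0.0272, "tz": 0, "ax": 0, "ay": 0, "az": 0, "gripper": 0},
])

```text
t: 10.12
tool_pos: [0.5681, -0.1172, 0.087]
tool_rot: [[-0.969, 0.247, -0.004], [0.247, 0.969, 0.005], [0.005, 0.004, -1.0]]
force: [-5.0, 11.2, -2.2]
width: 0.0001
grasp_force: 4.7
```

```bash
python3 pz.py; python3 -c "
import cv2
a=cv2.imread('pics/lasttop.png')[130:310,220:420];b=cv2.imread('pics/last.png')[160:340,260:460]
cv2.imwrite('pics/w1.png',cv2.resize(cv2.hconcat([a,b]),(800,360)))"
```

```text
10.125 [ 0.5681 -0.1172  0.087 ] base mm [-13.1 -94.6] f_base [-7.66  9.55 -2.23] rel.sup0 mm 130.1
top clip [-0.2736  0.4061] 0.41
top axis [ 0.0213 -0.001 ] 0.87
theta 0.44900710231791097 0.5018811243964283 dist to tool 0.564357566750871
side clip [ 0.0033 -0.1015] 0.65
side axis [ 0.0141 -0.0017] 0.58
theta 2.8568289982129222 0.10202676558911326 dist to tool 0.01782715954628762
```

View pics/w1.png

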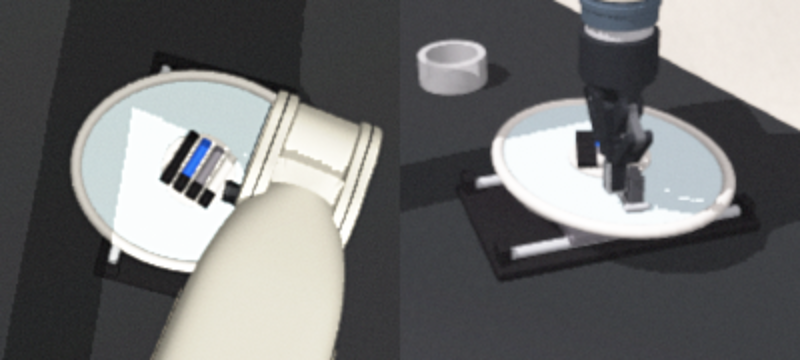

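Side view: the fingers are shut at roughly (620,190) in the montage, right behind the clip. The oval is tilted as expected for about 2.84 rad. I'll wind a little more, then release.

Emit:
arm_command([
  {"tx": 0.008, "ty": -0.004, "tz": 0, "ax": 0, "ay": 0, "az": 0, "gripper": 0},
  {"tx": 0.008, "ty": -0.004, "tz": 0, "ax": 0, "ay": 0, "az": 0, "gripper": 0},
])

```text
t: 10.72
tool_pos: [0.5748, -0.1214, 0.087]
tool_rot: [[-0.969, 0.248, -0.003], [0.248, 0.969, 0.003], [0.004, 0.002, -1.0]]
force: [-5.0, 5.2, -3.3]
width: 0.0
grasp_force: 3.4
```

```bash
python3 pz.py
cat > plan.py <<'E'
import sys; from h import *
from scipy.integrate import solve_ivp
FO=.0097; MU=.33
def rate(th,N):
    y=sup(th)[1]; h=-sup(th)[0]
    return max(-(.45+.06*th + y*N - MU*N*h)/.8*1.0,-2) if th>0 else 0.   # y*N: torque -y*N on theta
def run(th,N,dt,n):
    out=[]
    for i in range(n):
        for k in range(5):
            if th>0: th+=rate(th,N)*dt/5
        out.append(th)
    return out
E
python3 - <<'E'
from plan import *
for N in (3,3.5,4):
    for t0 in (2.4,2.2):
        print(N,t0,np.round(run(t0,N,.25,24),2))
print(np.round(run(2.92,0,.125,10),2))
E
```

```text
10.725 [ 0.5748 -0.1214  0.087 ] base mm [ -5.6 -97.1] f_base [-6.09  3.77 -3.33] rel.sup0 mm 137.7
top axis [0.0174 0.0013] 0.86
side clip [ 0.0089 -0.1028] 0.83
side axis [ 0.0152 -0.0004] 0.68
theta 2.9014597031007963 0.10299867473995496 dist to tool 0.01556927727075416
3 2.4 [ 2.27  2.16  2.05  1.94  1.84  1.74  1.64  1.54  1.44  1.33  1.23  1.12
  1.    0.88  0.76  0.64  0.51  0.37  0.24  0.11 -0.02 -0.02 -0.02 -0.02]
3 2.2 [ 2.09  1.98  1.88  1.78  1.67  1.57  1.47  1.37  1.26  1.16  1.04  0.93
  0.81  0.68  0.55  0.42  0.29  0.16  0.03 -0.02 -0.02 -0.02 -0.02 -0.02]
3.5 2.4 [ 2.28  2.18  2.08  1.98  1.89  1.8   1.71  1.63  1.54  1.45  1.35  1.26
  1.16  1.05  0.94  0.83  0.71  0.59  0.46  0.33  0.2   0.07 -0.   -0.  ]
3.5 2.2 [ 2.1   2.    1.91  1.82  1.73  1.64  1.56  1.46  1.37  1.28  1.18  1.08
  0.97  0.85  0.74  0.62  0.49  0.36  0.23  0.1  -0.02 -0.02 -0.02 -0.02]
4 2.4 [2.29 2.2  2.11 2.02 1.94 1.86 1.79 1.71 1.63 1.56 1.48 1.4  1.31 1.23
 1.13 1.04 0.93 0.83 0.71 0.59 0.47 0.34 0.22 0.09]
4 2.2 [ 2.11  2.03  1.94  1.87  1.79  1.71  1.64  1.56  1.48  1.4   1.32  1.23
  1.14  1.04  0.94  0.83  0.72  0.6   0.47  0.35  0.22  0.09 -0.   -0.  ]
[2.82 2.73 2.63 2.54 2.44 2.35 2.26 2.17 2.08 1.99]
```

Emit:
arm_command([
  {"tx": -0.0565, "ty": 0.0534, "tz": 0, "ax": 0, "ay": 0, "az": 0, "gripper": 0},
  {"tx": -0.1116, "ty": 0.1049, "tz": 0, "ax": 0, "ay": 0, "az": 0, "gripper": 0},
  {"tx": -0.1558, "ty": 0.1394, "tz": -0.006, "ax": 0, "ay": 0, "az": 0, "gripper": 0},
  {"tx": -0.1528, "ty": 0.1413, "tz": -0.043, "ax": 0, "ay": 0, "az": 0, "gripper": 0},
  {"tx": -0.14, "ty": 0.1405, "tz": -0.043, "ax": 0, "ay": 0, "az": 0, "gripper": 0},
])

```text
t: 11.7
tool_pos: [0.4634, -0.01, 0.0529]
tool_rot: [[-0.969, 0.248, -0.002], [0.248, 0.969, 0.0], [0.002, -0.0, -1.0]]
force: [0.2, -0.5, -0.0]
width: -0.0001
grasp_force: 0.0
```

```bash
cat > look.py <<'E'
from plan import *
# usage: look.py cam ; prints tool, force, theta from camera
o=get_obs(); b=base(o['tool_pos']); f=np.array(o['force']); Fx=-f[:2]@ex
print('t',round(o['t'],3),'tcp mm',np.round(b*1e3,1),'z',round(o['tool_pos'][2],4),'Fx',round(Fx,2),'Fy',round(f[:2]@ey,2))
sl=max(Fx,0)/400
for cam in sys.argv[1:]:
    p=get_image(cam)
    for q in mark_of(p,'clip_mid')[:1]:
        c=base(q['xyz']); print(cam,np.round(c*1e3),'theta',round((np.arctan2(c[1],c[0]-sl)-1.75)%(2*np.pi),3),'r',round(np.hypot(c[0]-sl,c[1]),3),round(q['score'],2))
o=get_obs();f=np.array(o['force']);print('t',round(o['t'],3),'Fx',round(-f[:2]@ex,2),'face',base(o['tool_pos'])[0]+FO,'th from force if slope:',[(t,round(sup(t)[0]*1e3,1)) for t in ()])
E
python3 look.py top side
```

```text
t 11.7 tcp mm [-141.1  -16.8] z 0.0529 Fx -0.37 Fy -0.44
top [-44. -88.] theta 2.503 r 0.099 0.67
side [-54. -89.] theta 2.414 r 0.104 0.79
t 11.9 Fx 0.14 face -0.12888233905560464 th from force if slope: []
```

```bash
cat > rows.py <<'E'
from plan import *
# rows.py theta bias_mm pen_mm,... : row shifts (tx,ty) from the measured pose
th=float(sys.argv[1]); bias=float(sys.argv[2])/1e3; pens=[float(v)/1e3 for v in sys.argv[3].split(',')]
o=get_obs(); b=base(o['tool_pos'])
for pen in pens:
    th=run(th,pen*400,.125,1)[-1]; x,y=sup(th)
    q=np.array([x+bias+pen-FO,np.clip(y,b[1]-.006*(pens.index(pen)+1) if 0 else y,y)])
    d=w(q)-o['tool_pos'][:2]
    print('th',round(th,3),'base',np.round(q*1e3,1),'tx %.4f ty %.4f'%tuple(d/.8),'tz %.4f'%((.053-o['tool_pos'][2])/.8))
E
python3 rows.py 2.34 0 3,5.5,7.5,8.3
```

```text
th 2.26 base [-137.4  -25.4] tx -0.0011 ty -0.0103 tz -0.0011
th 2.193 base [-136.7  -28. ] tx -0.0010 ty -0.0135 tz -0.0011
th 2.137 base [-136.3  -29.6] tx -0.0011 ty -0.0156 tz -0.0011
th 2.085 base [-137.1  -30.7] tx -0.0024 ty -0.0168 tz -0.0011
```

Emit:
arm_command([
  {"tx": -0.0011, "ty": -0.0095, "tz": -0.001, "ax": 0, "ay": 0, "az": 0, "gripper": 0},
  {"tx": -0.001, "ty": -0.0135, "tz": -0.001, "ax": 0, "ay": 0, "az": 0, "gripper": 0},
  {"tx": -0.0011, "ty": -0.0156, "tz": -0.001, "ax": 0, "ay": 0, "az": 0, "gripper": 0},
])

```text
t: 12.28
tool_pos: [0.4635, -0.0234, 0.0522]
tool_rot: [[-0.968, 0.249, -0.001], [0.249, 0.968, 0.0], [0.001, 0.0, -1.0]]
force: [-2.1, 1.9, 0.0]
width: 0.0
grasp_force: 1.3
```

```bash
python3 look.py top
```

```text
t 12.275 tcp mm [-137.7  -29.8] z 0.0522 Fx 2.51 Fy 1.29
top [-64. -71.] theta 2.182 r 0.1 0.73
t 12.375 Fx 3.56 face -0.1280028243892088 th from force if slope: []
```

```bash
python3 rows.py 2.12 -1.0 7.8,8,8,8
```

```text
th 2.067 base [-139.1  -31.1] tx -0.0022 ty -0.0013 tz 0.0010
th 2.015 base [-140.6  -31.7] tx -0.0041 ty -0.0016 tz 0.0010
th 1.965 base [-142.2  -32. ] tx -0.0061 ty -0.0015 tz 0.0010
th 1.916 base [-143.7  -31.9] tx -0.0080 ty -0.0010 tz 0.0010
```

Emit:
arm_command([
  {"tx": -0.0022, "ty": -0.0013, "tz": 0.001, "ax": 0, "ay": 0, "az": 0, "gripper": 0},
  {"tx": -0.0041, "ty": -0.0016, "tz": 0.001, "ax": 0, "ay": 0, "az": 0, "gripper": 0},
  {"tx": -0.0061, "ty": -0.0015, "tz": 0.001, "ax": 0, "ay": 0, "az": 0, "gripper": 0},
])

```text
t: 12.75
tool_pos: [0.4588, -0.0243, 0.0531]
tool_rot: [[-0.969, 0.249, -0.0], [0.249, 0.969, 0.0], [0.0, 0.0, -1.0]]
force: [-2.2, 2.7, 0.6]
width: 0.0002
grasp_force: 1.2
```

```bash
python3 look.py top
```

```text
t 12.75 tcp mm [-142.   -31.8] z 0.0531 Fx 2.79 Fy 2.04
top [-73. -58.] theta 2.016 r 0.099 0.9
t 12.85 Fx 2.75 face -0.13245925161133254 th from force if slope: []
```

```bash
python3 rows.py 1.94 0.4 8,8,8,8,8
```

```text
th 1.891 base [-143.1  -31.8] tx -0.0012 ty 0.0002 tz -0.0001
th 1.842 base [-144.7  -31.3] tx -0.0029 ty 0.0012 tz -0.0001
th 1.794 base [-146.2  -30.6] tx -0.0045 ty 0.0026 tz -0.0001
th 1.746 base [-147.6  -29.6] tx -0.0059 ty 0.0042 tz -0.0001
th 1.699 base [-149.   -28.3] tx -0.0072 ty 0.0062 tz -0.0001
```

Emit:
arm_command([
  {"tx": -0.0012, "ty": 0.0002, "tz": 0, "ax": 0, "ay": 0, "az": 0, "gripper": 0},
  {"tx": -0.0029, "ty": 0.0012, "tz": 0, "ax": 0, "ay": 0, "az": 0, "gripper": 0},
  {"tx": -0.0045, "ty": 0.0026, "tz": 0, "ax": 0, "ay": 0, "az": 0, "gripper": 0},
])

```text
t: 13.22
tool_pos: [0.4553, -0.0223, 0.053]
tool_rot: [[-0.969, 0.249, -0.0], [0.249, 0.969, -0.0], [0.0, -0.0, -1.0]]
force: [-1.3, 2.4, -0.2]
width: -0.0001
grasp_force: 1.3
```

```bash
python3 look.py top
```

```text
t 13.225 tcp mm [-146.   -30.7] z 0.053 Fx 1.81 Fy 2.01
top [-82. -46.] theta 1.875 r 0.098 0.77
t 13.325 Fx 3.48 face -0.13638265602253014 th from force if slope: []
```

```bash
sed -i 's/MU=.33/MU=.5/' plan.py; python3 rows.py 1.835 0.2 8,8,8,8,8
```

```text
th 1.799 base [-146.2  -30.7] tx -0.0002 ty -0.0001 tz -0.0001
th 1.764 base [-147.3  -30. ] tx -0.0013 ty 0.0011 tz -0.0001
th 1.728 base [-148.3  -29.1] tx -0.0023 ty 0.0024 tz -0.0001
th 1.693 base [-149.3  -28.2] tx -0.0032 ty 0.0039 tz -0.0001
th 1.658 base [-150.3  -27.1] tx -0.0040 ty 0.0055 tz -0.0001
```

Emit:
arm_command([
  {"tx": -0.0003, "ty": 0, "tz": 0, "ax": 0, "ay": 0, "az": 0, "gripper": 0},
  {"tx": -0.0013, "ty": 0.0011, "tz": 0, "ax": 0, "ay": 0, "az": 0, "gripper": 0},
  {"tx": -0.0023, "ty": 0.0024, "tz": 0, "ax": 0, "ay": 0, "az": 0, "gripper": 0},
  {"tx": -0.0032, "ty": 0.0039, "tz": 0, "ax": 0, "ay": 0, "az": 0, "gripper": 0},
])

```text
t: 13.82
tool_pos: [0.4528, -0.0191, 0.0531]
tool_rot: [[-0.969, 0.249, -0.0], [0.249, 0.969, 0.0], [0.0, 0.0, -1.0]]
force: [-2.0, 2.6, -0.9]
width: 0.0002
grasp_force: 1.5
```

```bash
python3 look.py top
```

```text
t 13.825 tcp mm [-149.2  -28.2] z 0.0531 Fx 2.56 Fy 2.01
top [-87. -33.] theta 1.735 r 0.099 0.83
t 13.925 Fx 3.65 face -0.13957145925648423 th from force if slope: []
```

```bash
sed -i 's/MU=.5$/MU=.55/' plan.py; python3 rows.py 1.71 0 7.5,7.5,7.5,7.5,7.5
```

```text
th 1.675 base [-150.5  -27.7] tx -0.0014 ty 0.0010 tz -0.0001
th 1.64 base [-151.5  -26.5] tx -0.0022 ty 0.0027 tz -0.0001
th 1.606 base [-152.4  -25.3] tx -0.0029 ty 0.0044 tz -0.0001
th 1.571 base [-153.2  -24. ] tx -0.0035 ty 0.0063 tz -0.0001
th 1.536 base [-154.1  -22.6] tx -0.0041 ty 0.0082 tz -0.0001
```

Emit:
arm_command([
  {"tx": -0.0012, "ty": 0.001, "tz": 0, "ax": 0, "ay": 0, "az": 0, "gripper": 0},
  {"tx": -0.0021, "ty": 0.0027, "tz": 0, "ax": 0, "ay": 0, "az": 0, "gripper": 0},
  {"tx": -0.0029, "ty": 0.0044, "tz": 0, "ax": 0, "ay": 0, "az": 0, "gripper": 0},
  {"tx": -0.0035, "ty": 0.0063, "tz": 0, "ax": 0, "ay": 0, "az": 0, "gripper": 0},
])

```text
t: 14.42
tool_pos: [0.45, -0.014, 0.0531]
tool_rot: [[-0.969, 0.249, 0.0], [0.249, 0.969, 0.0], [0.0, 0.0, -1.0]]
force: [-1.2, 2.5, -0.1]
width: 0.0001
grasp_force: 1.4
```

```bash
python3 look.py top
```

```text
t 14.425 tcp mm [-153.1  -24. ] z 0.0531 Fx 1.73 Fy 2.1
top [-89. -23.] theta 1.628 r 0.096 0.68
t 14.525 Fx 3.2 face -0.1435133427970493 th from force if slope: []
```

```bash
sed -i 's/MU=.55/MU=.6/' plan.py; python3 rows.py 1.605 0 7,7,7,7,7
```

```text
th 1.57 base [-153.8  -24. ] tx -0.0007 ty 0.0001 tz -0.0001
th 1.535 base [-154.6  -22.6] tx -0.0012 ty 0.0021 tz -0.0001
th 1.5 base [-155.3  -21.1] tx -0.0017 ty 0.0041 tz -0.0001
th 1.465 base [-156.   -19.5] tx -0.0020 ty 0.0063 tz -0.0001
th 1.43 base [-156.7  -17.8] tx -0.0023 ty 0.0085 tz -0.0001
```

Emit:
arm_command([
  {"tx": -0.0004, "ty": 0.0003, "tz": 0, "ax": 0, "ay": 0, "az": 0, "gripper": 0},
  {"tx": -0.0008, "ty": 0.0018, "tz": 0, "ax": 0, "ay": 0, "az": 0, "gripper": 0},
  {"tx": -0.0012, "ty": 0.0033, "tz": 0, "ax": 0, "ay": 0, "az": 0, "gripper": 0},
  {"tx": -0.0015, "ty": 0.0047, "tz": 0, "ax": 0, "ay": 0, "az": 0, "gripper": 0},
])

```text
t: 15.02
tool_pos: [0.4488, -0.0103, 0.053]
tool_rot: [[-0.969, 0.249, -0.0], [0.249, 0.969, 0.0], [0.0, 0.0, -1.0]]
force: [-2.9, 2.6, -0.7]
width: -0.0001
grasp_force: 1.5
```

```bash
python3 look.py top
```

```text
t 15.025 tcp mm [-155.2  -20.7] z 0.053 Fx 3.44 Fy 1.84
top [-89. -12.] theta 1.51 r 0.099 0.63
t 15.125 Fx 3.22 face -0.14563605178461975 th from force if slope: []
```

Emit:
arm_command([
  {"tx": -0.0003, "ty": 0.0019, "tz": 0, "ax": 0, "ay": 0, "az": 0, "gripper": 0},
  {"tx": -0.0006, "ty": 0.0038, "tz": 0, "ax": 0, "ay": 0, "az": 0, "gripper": 0},
  {"tx": -0.0009, "ty": 0.0057, "tz": 0, "ax": 0, "ay": 0, "az": 0, "gripper": 0},
  {"tx": -0.0012, "ty": 0.0076, "tz": 0, "ax": 0, "ay": 0, "az": 0, "gripper": 0},
  {"tx": -0.0014, "ty": 0.0096, "tz": 0, "ax": 0, "ay": 0, "az": 0, "gripper": 0},
])

```text
t: 15.75
tool_pos: [0.4477, -0.0026, 0.0531]
tool_rot: [[-0.969, 0.249, -0.0], [0.249, 0.969, -0.0], [0.0, -0.0, -1.0]]
force: [-2.1, 2.3, -1.0]
width: 0.0001
grasp_force: 1.4
```

```bash
python3 look.py top
```

```text
t 15.75 tcp mm [-158.2  -13.5] z 0.0531 Fx 2.58 Fy 1.74
top [-90.   7.] theta 1.322 r 0.097 0.7
t 15.85 Fx 2.84 face -0.14856285877350445 th from force if slope: []
```

Emit:
arm_command([
  {"tx": 0.0006, "ty": 0.0033, "tz": 0, "ax": 0, "ay": 0, "az": 0, "gripper": 0},
  {"tx": 0.0012, "ty": 0.0066, "tz": 0, "ax": 0, "ay": 0, "az": 0, "gripper": 0},
  {"tx": 0.0019, "ty": 0.0099, "tz": 0, "ax": 0, "ay": 0, "az": 0, "gripper": 0},
  {"tx": 0.0026, "ty": 0.0132, "tz": 0, "ax": 0, "ay": 0, "az": 0, "gripper": 0},
  {"tx": 0.0033, "ty": 0.0165, "tz": 0, "ax": 0, "ay": 0, "az": 0, "gripper": 0},
])

```text
t: 16.48
tool_pos: [0.4504, 0.0107, 0.0531]
tool_rot: [[-0.969, 0.249, -0.0], [0.249, 0.969, 0.0], [0.0, 0.0, -1.0]]
force: [-2.8, 3.1, -0.7]
width: -0.0004
grasp_force: 1.6
```

```bash
python3 look.py top
```

```text
t 16.475 tcp mm [-158.9    0. ] z 0.0531 Fx 3.47 Fy 2.33
top [-90.  24.] theta 1.151 r 0.101 0.6
t 16.575 Fx 2.81 face -0.149272697790524 th from force if slope: []
```

Emit:
arm_command([
  {"tx": 0.0008, "ty": 0.0028, "tz": 0, "ax": 0, "ay": 0, "az": 0, "gripper": 0},
  {"tx": 0.0016, "ty": 0.0056, "tz": 0, "ax": 0, "ay": 0, "az": 0, "gripper": 0},
  {"tx": 0.0024, "ty": 0.0084, "tz": 0, "ax": 0, "ay": 0, "az": 0, "gripper": 0},
  {"tx": 0.0032, "ty": 0.0112, "tz": 0, "ax": 0, "ay": 0, "az": 0, "gripper": 0},
  {"tx": 0.004, "ty": 0.014, "tz": 0, "ax": 0, "ay": 0, "az": 0, "gripper": 0},
])

```text
t: 17.2
tool_pos: [0.4536, 0.0218, 0.0531]
tool_rot: [[-0.969, 0.249, 0.0], [0.249, 0.969, 0.0], [-0.0, 0.0, -1.0]]
force: [-2.0, 3.3, -0.1]
width: -0.0002
grasp_force: 1.6
```

```bash
python3 look.py top
```

```text
t 17.2 tcp mm [-158.5   11.6] z 0.0531 Fx 2.76 Fy 2.71
top [-82.  39.] theta 0.979 r 0.097 0.6
t 17.3 Fx 2.78 face -0.14880930953134497 th from force if slope: []
```

Emit:
arm_command([
  {"tx": 0.0009, "ty": 0.0018, "tz": 0, "ax": 0, "ay": 0, "az": 0, "gripper": 0},
  {"tx": 0.0018, "ty": 0.0036, "tz": 0, "ax": 0, "ay": 0, "az": 0, "gripper": 0},
  {"tx": 0.003, "ty": 0.0054, "tz": 0, "ax": 0, "ay": 0, "az": 0, "gripper": 0},
  {"tx": 0.0042, "ty": 0.0072, "tz": 0, "ax": 0, "ay": 0, "az": 0, "gripper": 0},
  {"tx": 0.0055, "ty": 0.009, "tz": 0, "ax": 0, "ay": 0, "az": 0, "gripper": 0},
])

```text
t: 17.92
tool_pos: [0.458, 0.029, 0.0531]
tool_rot: [[-0.969, 0.249, -0.0], [0.249, 0.969, 0.0], [0.0, 0.0, -1.0]]
force: [-1.8, 3.6, 0.5]
width: 0.0001
grasp_force: 1.5
```

```bash
python3 look.py top
```

```text
t 17.925 tcp mm [-156.    19.7] z 0.0531 Fx 2.64 Fy 3.05
top [-73.  56.] theta 0.779 r 0.098 0.56
t 18.025 Fx 2.16 face -0.14610904992500312 th from force if slope: []
```

Emit:
arm_command([
  {"tx": -0.036, "ty": 0.009, "tz": 0, "ax": 0, "ay": 0, "az": 0, "gripper": 0},
  {"tx": -0.066, "ty": 0.017, "tz": 0.03, "ax": 0, "ay": 0, "az": 0, "gripper": 0},
  {"tx": -0.066, "ty": 0.017, "tz": 0.1, "ax": 0, "ay": 0, "az": 0, "gripper": 0},
  {"tx": -0.066, "ty": 0.017, "tz": 0.12, "ax": 0, "ay": 0, "az": 0, "gripper": 0},
  {"tx": -0.066, "ty": 0.017, "tz": 0.12, "ax": 0, "ay": 0, "az": 0, "gripper": 0},
])

```text
t: 18.65
tool_pos: [0.4065, 0.0421, 0.1504]
tool_rot: [[-0.969, 0.249, 0.004], [0.249, 0.969, -0.001], [-0.004, -0.0, -1.0]]
force: [-0.2, -0.1, -1.2]
width: -0.0
grasp_force: 0.0
```

Emit:
arm_command([
  {"tx": 0, "ty": 0, "tz": 0, "ax": 0, "ay": 0, "az": 0, "gripper": 0},
  {"tx": 0, "ty": 0, "tz": 0, "ax": 0, "ay": 0, "az": 0, "gripper": 0},
  {"tx": 0, "ty": 0, "tz": 0, "ax": 0, "ay": 0, "az": 0, "gripper": 0},
  {"tx": 0, "ty": 0, "tz": 0, "ax": 0, "ay": 0, "az": 0, "gripper": 0},
  {"tx": 0, "ty": 0, "tz": 0, "ax": 0, "ay": 0, "az": 0, "gripper": 0},
])

```text
t: 19.27
tool_pos: [0.4051, 0.0425, 0.1489]
tool_rot: [[-0.969, 0.249, -0.0], [0.249, 0.969, -0.0], [0.0, -0.0, -1.0]]
force: [0.2, 0.8, 0.9]
width: -0.0001
grasp_force: 0.0
```

Emit:
arm_command([
  {"tx": 0, "ty": 0, "tz": 0, "ax": 0, "ay": 0, "az": 0, "gripper": 0},
  {"tx": 0, "ty": 0, "tz": 0, "ax": 0, "ay": 0, "az": 0, "gripper": 0},
  {"tx": 0, "ty": 0, "tz": 0, "ax": 0, "ay": 0, "az": 0, "gripper": 0},
  {"tx": 0, "ty": 0, "tz": 0, "ax": 0, "ay": 0, "az": 0, "gripper": 0},
  {"tx": 0, "ty": 0, "tz": 0, "ax": 0, "ay": 0, "az": 0, "gripper": 0},
])

```text
t: 19.9
tool_pos: [0.4052, 0.0425, 0.1491]
tool_rot: [[-0.969, 0.249, 0.0], [0.249, 0.969, 0.0], [-0.0, 0.0, -1.0]]
force: [0.1, 0.6, -0.2]
width: -0.0
grasp_force: 0.0
```

```bash
python3 look.py top side; python3 look.py top; python3 - <<'E'
from h import *
p=get_image('top'); print([(n,np.round(mark_of(p,n)[0]['xyz'],3)) for n in ('bowl','tape','stapler')])
E
```

```text
t 19.9 tcp mm [-210.6   19.6] z 0.1491 Fx 0.08 Fy 0.61
top [-15.  96.] theta 6.257 r 0.097 0.58
side [-17.  97.] theta 6.281 r 0.099 0.92
t 20.1 Fx -0.36 face -0.2008962607212308 th from force if slope: []
t 20.1 tcp mm [-210.6   19.6] z 0.1491 Fx -0.36 Fy -1.06
top [-276.  407.] theta 0.417 r 0.492 0.72
t 20.2 Fx 0.13 face -0.200900613991377 th from force if slope: []
[('bowl', array([ 0.561, -0.444, -0.002])), ('tape', array([0.633, 0.385, 0.   ])), ('stapler', array([0.44 , 0.433, 0.005]))]
```

Both cameras put the turntable at home, to within a few hundredths of a radian. The bowl, tape roll and stapler haven't moved and the fingers are clear, so I'm handing in.

```bash
python3 -c "
from workcell import *
print(job_done())"
```

```text
the job is handed in; nothing more can be done
None
```

I wound the turntable to about 2.9 rad, let it go, and pressed its trim at roughly 3 N (single wrist readings 1.7–3.7 N) for over 5 s as it unwound; it is back home, the bowl, tape roll and stapler have not moved, and the job is handed in, with no verdict returned.

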